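# Reset the vent door stay of a proofing cabinet

## Task

The louvred vent door of the small steel proofing cabinet is held at the wrong opening: take the stay by its red knob, lift it clear of the brass pin on the roof, move the door with it until its free edge stands over the green dot, and drop the round hole that belongs to that opening over the pin until the stay lies fully down, then let go. The pin can be bolted anywhere along its adjusting slot, so feel for it with the stay and never force the stay down or sideways on the pin (well under 30 N). Leave the shaker, the timer and the steel mug where they stand.

Things in the scene. Friction and masses are not known exactly. Their poses are not given: they have to be found in the camera images.
- cabinet: steel cabinet 220 (x) x 300 (y) x 140 mm high, fixed; origin: centre of its underside, z up. The door closes its +x side (which faces to the robot's right); the roof is 140 mm above the origin. The door's upright hinge stands at x +118, y +130 mm in this frame. Stay, pin and door move with it
- pin_plate: brass plate 54 x 30 x 2 mm fixed on the roof, its adjusting slot along cabinet x; origin: centre of its underside, at x +6.7, y -24.1, z +140 mm in the cabinet frame. It carries the upright brass pin, 8 mm thick, on a collar 18 mm wide. The pin is bolted fast within 8 mm of the plate's centre towards +x or -x (on the centre line in y); where exactly is not measured
- pin_nominal (a point): point 6 mm above the roof over the middle of the pin plate, at the level of the collar's top, where the stay's underside rests when fully down. The pin's flat top (edge barely chamfered, 0.5 mm) is 12 mm above this point; the pin may stand up to 8 mm from it along cabinet x. Axes as the cabinet's
- stay: flat steel bar 22 x 5 x 290 mm, about 0.14 kg. Origin: its pivot on the door's top edge, at mid thickness, 8.5 mm above the roof, 170 mm from the hinge line. It runs from the pivot along its own -x, swivels freely about the vertical and tips up freely about its y axis (to 0.7 rad); it falls by its weight, no lower than about level. At the start it lies level, along cabinet x, its slot over the pin
- hole_a (a point): centre, at the underside of the stay, of the round hole (10 mm) 156 mm from the pivot: over the pin it holds the door about 0.26 rad open
- slot (a point): centre, at the underside, of the long slot (28 x 10 mm, along the stay) 183 mm from the pivot; it is over the pin at the start (door 0.435 rad open); no dot belongs to it
- hole_b (a point): centre, at the underside, of the round hole (10 mm) 210 mm from the pivot: over the pin it holds the door about 0.62 rad open
- hole_c (a point): centre, at the underside, of the round hole (10 mm) 237 mm from the pivot: over the pin it holds the door about 0.81 rad open
- knob (a point): middle of the upright red cylindrical knob on the stay, 20 mm thick, 34 mm tall; 272 mm from the pivot along the stay and 23.5 mm above the bar's mid thickness. Free space 40 mm and more on both sides of it. It is rigid with the stay
- door (a joint): opening angle of the vent door about its upright hinge: 0 shut, growing as it swings out towards cabinet +x. Light friction keeps it where it is left (about 1 N at the stay's pivot)
- door_edge (a point): bottom of the free edge of the door, 270 mm from the hinge line: at cabinet x = 118 + 270 sin(angle), y = 130 - 270 cos(angle) mm
- mark_green: flat green dot, 44 mm wide, on the table under the sweep of the door's free edge: the wanted opening. Three dots (one green, two white) lie at the openings of hole_a, hole_b and hole_c for a pin in the middle of its slot; which of them is green changes
- mark_white_1: flat white dot, 44 mm wide, another opening
- mark_white_2: flat white dot, 44 mm wide, another opening
- shaker: glass shaker with steel cap, 40 mm wide, 70 mm high, standing on the cabinet roof near its +y side; origin: centre of its underside. Leave alone
- timer: white kitchen timer 50 x 35 x 45 mm on the cabinet roof near its -y side; origin: centre of its underside. Leave alone
- pitcher: steel mug, 84 mm wide, 100 mm high, on the table to the robot's right; origin: centre of its underside. Leave alone

How it is judged:
On the way, in this order (a step that is already met when the one before it is completed fails the run):
1. the stay is lifted clear of the pin (z of slot in the frame of pin_nominal above 0.0135 m), for 0.1 s.
2. the round hole belonging to the green dot's opening is over the pin and the stay is fully down (((horizontal distance between hole_a and pin_nominal below 0.0095 m and z of hole_a in the frame of pin_nominal below 0.003 m) or (horizontal distance between hole_b and pin_nominal below 0.0095 m and z of hole_b in the frame of pin_nominal below 0.003 m) or (horizontal distance between hole_c and pin_nominal below 0.0095 m and z of hole_c in the frame of pin_nominal below 0.003 m)) and horizontal distance between door_edge and mark_green below 0.025 m), for 0.2 s.
At the end, for the whole second after the job is handed in: A round hole is over the pin (centre within 9.5 mm of the plate's middle, underside within 3 mm of the collar's top), the door's free edge within 25 mm of the green dot's centre from above, door at rest, stay released; shaker, timer, mug upright, within 30 mm of their start (all of step 2 and contact force between the fingers and stay below 0.1 N and velocity of joint door between -0.03 and 0.03 rad/s and distance of each of shaker, timer, pitcher from where it was at the start of the episode below 0.03 m and angle between each of shaker, timer, pitcher's own z axis and vertical below 0.2 rad); the robot touches nothing.
It fails at once if the stay is forced on the pin (30 N or more) (contact force between stay and pin_plate above 30 N).
It fails at once if the shaker, timer or mug is shifted by 30 mm or tipped over (distance of any of shaker, timer, pitcher from where it was at the start of the episode above 0.03 m or angle between any of shaker, timer, pitcher's own z axis and vertical above 0.5 rad).
It also fails if it takes over 51 s, if anything falls off the work surface, if the arm or the gripper's body presses on something with over 40 N, if the wrist force passes 120 N, or if a joint passes its speed limit or range.

## Robot

A 6-joint arm with a two-finger parallel gripper is mounted at the origin on the work surface. World frame = base frame: x ahead of the robot, y to its left, z up, the work surface at z = 0. Lengths are in m, angles in rad, forces in N, time in s.
With the tool pointing down it reaches from about 0.35 to 0.85 m from the base axis. Payload 8.1 kg.
Tool frame: the origin (TCP) lies between the finger pads; the fingertips stand 14 mm ahead of it and the grasp point (between the pads) lies 5 mm behind it (robot.tcp_to_tips is the z of the fingertips in the tool frame, in m); z points along the fingers, y is the line along which they close (so a half turn about z gives the same grasp; the last joint's range is limited). The gripper opens to 93 mm and grips with 3 to 60 N. Pads are 15 mm wide; open, the fingers measure 128 mm over their backs; the gripper's body (75 mm by 188 mm) begins 65 mm behind the grasp point.
Start: joints at [-1.186, 0.13, 1.488, -0, 1.523, -0.085], TCP at [0.272, -0.535, 0.233] pointing down, gripper open.
Joint ranges: [-2.96, 2.96], [-0.89, 2.26], [0.02, 2.5], [-1.34, 4.48], [0, 2.73], [-2.66, 2.66]. Speed limits (rad/s): [2.39, 2.39, 2.79, 3.14, 3.14, 3.14].

## Interface

Orientations are given as a rotation vector (axis times angle).
In Python, from plant import sensors, read_camera, robot gives the robot as it stands.
- The arm moves only by the shell command python3 -m inch 'ROWS' [FORCE]. ROWS is one flat JSON list of numbers that holds 1 to 20 rows one after another, with no inner brackets; each row has 5 numbers: the finger opening in m, then dx, dy, dz in shares of the most that a row can go, 1 being 50 mm, then a turn about the tool's z in parts of the range, where 1.0 means pi rad; each row shifts and turns the commanded pose from where the row before left it, along the tool's axes as they then stand; what a row does not reach is not made up. A row lasts 1/10 s, in which the tool goes at most 0.05 m and 0.15 rad, less where a joint would pass 70% of its speed; a pose out of reach is approached as far as the arm can. The fingers move at their own pace and stop on an object; FORCE is the grip in N (left out, the last holds). Time passes only in rows, so rows that do not move let the fingers close. It prints the time, the measured TCP pose, the force, the opening and the grip force at its end. Shift and turn numbers lie between -1 and 1, and a call with a number outside is refused. Input that does not fit is refused with a message, and nothing moves.
- sensors.read_state(): the state, without advancing time (a new reading comes with each control period).
- read_camera(name): name is "scene" or "top" or "wrist"; returns a dict with "image" (384x512x3 uint8, red, green, blue), "depth" (384x512 float32, m along the optical axis (not along the pixel's ray), 0 where there is no reading), "fx", "fy", "cx", "cy" (pixels), "R" (3x3) and "t" (3): a world point X has camera coordinates R X + t. Camera axes: x right, y down, z forward; pixel columns grow to the right and rows downward; lengths in m; the calibration is good to about 2 mm. The wrist camera is an equidistant fisheye: a pixel r from the principal point sees the ray r / f radians off the axis. A picture is of the moment at which its call begins.
- robot.close_job(): hands the job in; it is judged then, once.
The state is a dict: "t": time; "q": joint angles; "dq": joint speeds; "joint_torque": joint torques, N m; "tool_pos": TCP position; "orientation": TCP orientation; "force": force on the tool from outside, world axes, zero at the start; "wrist_torque": the same for the moment, N m; "opening": finger opening in m; "gripper_force": force on a finger pad.
Only numpy, scipy, OpenCV 4.12 (cv2) and the standard library are available. Lean on these libraries where they do the work, as an engineer would, in place of code of your own. Each camera call takes 0.05 s, during which the arm holds its last target. There are 200 camera calls.

## Working session

There is one attempt and no reset: what is moved stays moved. The work goes in short steps, Python scripts to look and compute and a shell command to move; the robot and the scene stay as the last step left them, time stands still between calls to the robot, and variables do not carry over. Pictures are saved under pics/ and viewed, at most 10 in all, crops included, and the job is handed in when it is done.

```bash
mkdir -p pics; ls; python3 - <<'E'
from plant import sensors, read_camera, robot
import cv2,numpy as np
for n in("scene","top"):
    c=read_camera(n); cv2.imwrite(f"pics/{n}0.png",cv2.resize(c["image"][:,:,::-1],(800,600)))
    np.savez(f"{n}0.npz",**c); print(n,c["fx"],c["cx"],c["cy"],c["R"].round(3).tolist(),c["t"].round(3))
s=sensors.read_state();print(s)
E
```

```text
pics
scene 352.16090721456544 252.1977869680387 189.18838643583686 [[0.869, 0.494, 0.017], [0.355, -0.6, -0.717], [-0.344, 0.63, -0.696]] [-0.508 -0.144  1.207]
top 354.85232570141886 251.6112200072771 190.704587185661 [[0.014, -0.999, 0.041], [-0.986, -0.021, -0.166], [0.167, -0.039, -0.985]] [-0.046  0.613  0.861]
{'t': 0.1, 'q': array([-1.18644651e+00,  1.31046775e-01,  1.48914206e+00,  7.39909394e-06,
        1.52298316e+00, -8.53922540e-02]), 'dq': array([-0.00140362, -0.00151536, -0.00218461,  0.00021691,  0.00029272,
        0.00126565]), 'joint_torque': array([ 1.08073193e-03, -5.61342108e+01, -4.93096912e+01,  7.70770339e-02,
        2.91341805e-02, -7.50524805e-05]), 'tool_pos': array([ 0.27144385, -0.53456145,  0.23173108]), 'orientation': array([-3.05381841e+00, -7.30739538e-01,  3.57793615e-04]), 'force': array([-0.56206386, -0.34275437,  0.53141688]), 'wrist_torque': array([ 0.01562117, -0.00663925,  0.01787459]), 'gripper_force': 0.0, 'opening': 0.09327692688165147}
```

View pics/scene0.png

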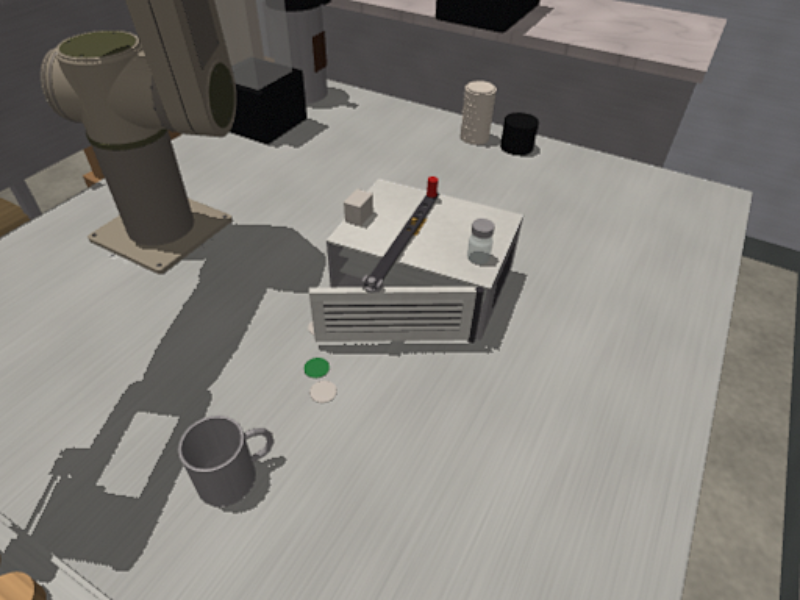

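View pics/top0.png

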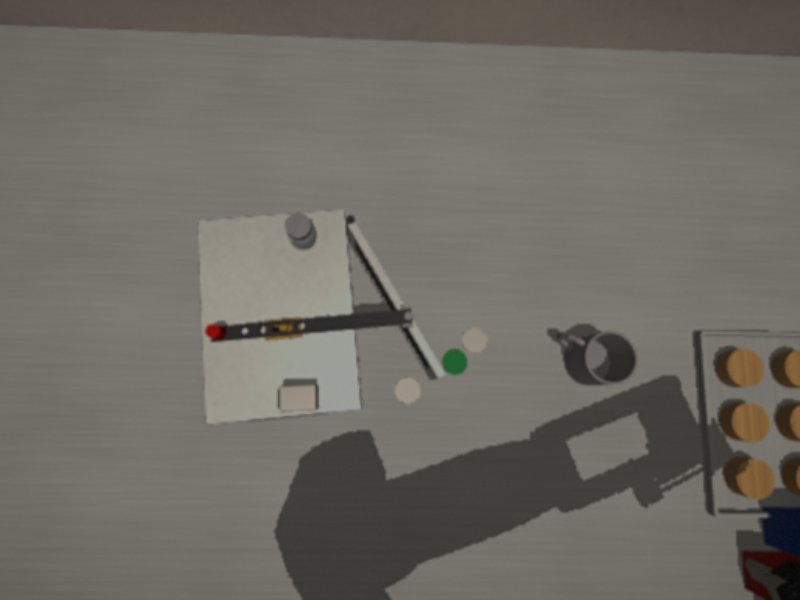

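The top picture shows the knob at (215,331), the pivot at (407,316), the green dot at (455,362) and white dots at (408,390) and (475,340). The roof corners are at (199,220), (345,210), (360,408) and (207,423). Green is the middle dot, so the target is hole_b (0.62 rad).

```bash
cat > h.py <<'E'
import numpy as np,cv2
def ray(c,u,v,z):
    d=c["R"].T@np.array([(u-c["cx"])/c["fx"],(v-c["cy"])/c["fy"],1]); o=-c["R"].T@c["t"]
    return o+d*(z-o[2])/d[2]
def proj(c,X):
    p=c["R"]@np.asarray(X)+c["t"]; return c["fx"]*p[0]/p[2]+c["cx"],c["fy"]*p[1]/p[2]+c["cy"]
E
python3 - <<'E'
from h import *
from scipy.optimize import least_squares
C={n:dict(np.load(n+"0.npz")) for n in("top","scene")}
k=1/1.5625
def P(n,u,v,z): return ray(C[n],(u+.5)*k-.5,(v+.5)*k-.5,z)
for n in C:
    im=C[n]["image"].astype(int);r,g,b=im[...,0],im[...,1],im[...,2]
    for nm,m,z in(("red",(r>100)&(g<60)&(b<60),.172),("green",(g>60)&(r<50)&(b<90),0)):
        cn,lab,st,ce=cv2.connectedComponentsWithStats(m.astype(np.uint8))
        for i in range(1,cn):
            if st[i,4]>15: print(n,nm,st[i],ce[i].round(1),ray(C[n],*ce[i],z).round(4))
T=[P("top",*p,.14)[:2] for p in((199,220),(345,210),(360,408),(207,423))]
loc=np.array([[-.11,.15],[.11,.15],[.11,-.15],[-.11,-.15]])
S=[P("scene",*p,.14)[:2] for p in((522,215),(378,180))]  # +y-x? corners
print("T",np.round(T,4),"S",np.round(S,4))
def R(a):return np.array([[np.cos(a),-np.sin(a)],[np.sin(a),np.cos(a)]])
f=lambda p:((R(p[2])@loc.T).T+p[:2]-T).ravel()
s=least_squares(f,[.6,0,-1.57]);print(s.x,(s.fun*1000).round(1))
x,y,a=s.x;W=lambda q:(R(a)@np.array(q)+[x,y]).round(4)
print("edge@.26,.62,.81",[W((.118+.27*np.sin(t),.13-.27*np.cos(t))) for t in(.26,.62,.81)])
print("whites",P("top",408,390,0).round(4),P("top",475,340,0).round(4))
pv=(.118+.17*np.sin(.435),.13-.17*np.cos(.435));print("pivot",W(pv),"meas",P("top",407,316,.151).round(4),"knob",W((pv[0]-.272,pv[1])),"plate",W((.0067,-.0241)))
E
```

```text
top red [132 208   9   8  60] [136.  211.4] [0.5422 0.2211 0.172 ]
top green [284 224  14  15 172] [290.5 231.2] [ 0.5144 -0.1432  0.    ]
scene red [274 113   6   4  18] [276.5 114.7] [0.5294 0.2391 0.172 ]
scene green [195 229  15  12 142] [202.  234.8] [ 0.5109 -0.142   0.    ]
T [[0.7115 0.2618]
 [0.7333 0.044 ]
 [0.438  0.014 ]
 [0.4144 0.2293]] S [[0.7078 0.2633]
 [0.4151 0.2271]]
[ 0.57431018  0.13727436 -1.46605502] [ 0.5  0.6  1.7 -0.4 -1.4 -1.8 -0.8  1.7]
edge@.26,.62,.81 [array([ 0.4637, -0.0628]), array([ 0.5138, -0.1455]), array([ 0.5512, -0.1804])]
whites [ 0.465  -0.0642  0.    ] [ 0.5521 -0.1795  0.    ]
pivot [ 0.5701 -0.0539] meas [ 0.571  -0.0515  0.151 ] knob [0.5417 0.2167] plate [0.551  0.1281]
```

```bash
python3 - <<'E'
import numpy as np,cv2
c=np.load("top0.npz")["image"][190:225,120:275,::-1]
cv2.imwrite("pics/crop.png",cv2.resize(c,None,fx=5,fy=5,interpolation=cv2.INTER_CUBIC))
E
```

```text
(no output)
```

View pics/crop.png

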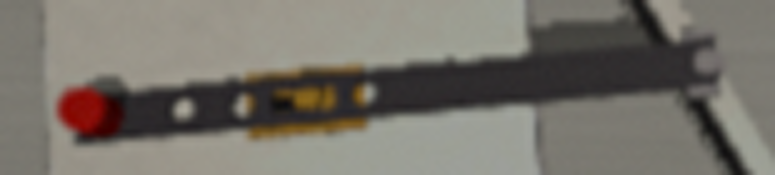

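The crop shows the knob at (85,110), the plate at (250–368), and the three holes. The fitted cabinet model agrees with all three dots to within 2–3 mm. Next I move above the knob.

Careful with the scale: shifts go in shares of 50 mm and turns go in shares of pi rad. That gives: 0.0342 m is 0.684, -0.003 m is -0.06.

```bash
python3 -m inch '[0.06, 0.684, -0.646, -0.06, 0, 0.06, 0.684, -0.646, -0.06, 0, 0.06, 0.684, -0.646, -0.06, 0, 0.06, 0.684, -0.646, -0.06, 0, 0.06, 0.684, -0.646, -0.06, 0, 0.06, 0.684, -0.646, -0.06, 0, 0.06, 0.684, -0.646, -0.06, 0, 0.06, 0.684, -0.646, -0.06, 0, 0.06, 0.684, -0.646, -0.06, 0, 0.06, 0.684, -0.646, -0.06, 0, 0.06, 0.684, -0.646, -0.06, 0, 0.06, 0.684, -0.646, -0.06, 0, 0.06, 0.684, -0.646, -0.06, 0, 0.06, 0.684, -0.646, -0.06, 0, 0.06, 0.684, -0.646, -0.06, 0, 0.06, 0.684, -0.646, -0.06, 0, 0.06, 0.684, -0.646, -0.06, 0]' 10
python3 -m inch '[0.06, 0, 0, 0, -0.0427, 0.06, 0, 0, 0, -0.0427, 0.06, 0, 0, 0, -0.0427, 0.06, 0, 0, 0, -0.0427, 0.06, 0, 0, 0, -0.0427, 0.06, 0, 0, 0, -0.0427, 0.06, 0, 0, 0, -0.0427, 0.06, 0, 0, 0, -0.0427, 0.06, 0, 0, 0, -0.0427, 0.06, 0, 0, 0, 0, 0.06, 0, 0, 0, 0]'
cat >> h.py <<'E'
from scipy.spatial.transform import Rotation as Ro
def tool(s,target):   # world target -> tool-frame delta; prints yaw of tool y
    M=Ro.from_rotvec(s["orientation"]).as_matrix()
    return M.T@(np.asarray(target)-s["tool_pos"]), np.arctan2(M[1,1],M[0,1]), M
E
python3 - <<'E'
from h import *
from plant import sensors,read_camera
c=read_camera("wrist");s=sensors.read_state();print(c["fx"],c["cx"],c["cy"])
np.savez("w1.npz",**c);cv2.imwrite("pics/w1.png",cv2.resize(c["image"][:,:,::-1],(800,600)))
d,y,M=tool(s,[.5415,.218,.22]);print(s["t"],s["tool_pos"],d.round(4),"yaw y",y,"z",M[:,2],s["force"])
E
```

```text
t: 1.8
tool_pos: [0.5415, 0.2198, 0.2832]
orientation: [3.055, 0.732, -0.001]
force: [0.5, -0.6, -0.6]
opening: 0.06
gripper_force: 0.0
t: 2.9
tool_pos: [0.5413, 0.2178, 0.2833]
orientation: [-2.106, -2.33, 0.001]
force: [1.2, -0.8, 0.5]
opening: 0.0597
gripper_force: 0.0
297.3186396354542 255.0157350705982 190.3551661114538
2.95 [0.54134539 0.21777928 0.28333856] [0.0002 0.0002 0.0633] yaw y 0.10123343705782106 z [-5.21366963e-04 -1.39717117e-04 -9.99999854e-01] [-0.68891884  0.08133986  0.05081538]
```

View pics/w1.png

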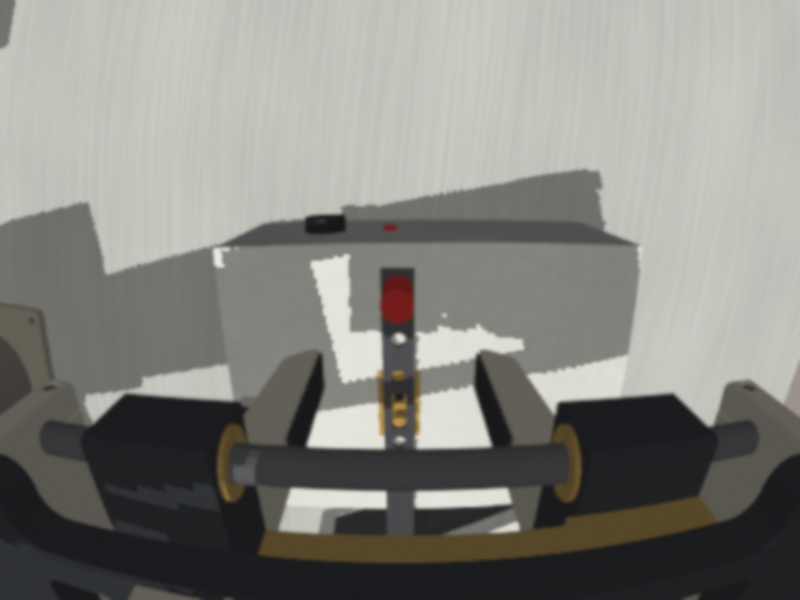

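The wrist view shows the knob at (397,303), hole_c at (399,340), brass (plate and pin) in the slot around (399,408), and the stay centred between the fingers.

```bash
cat >> h.py <<'E'
def fray(c,u,v,z):
    a,b=(u-c["cx"])/c["fx"],(v-c["cy"])/c["fy"];r=np.hypot(a,b)
    d=c["R"].T@np.array([a/r*np.sin(r),b/r*np.sin(r),np.cos(r)]); o=-c["R"].T@c["t"]
    return o+d*(z-o[2])/d[2]
E
python3 - <<'E'
from h import *
c=dict(np.load("w1.npz"));im=c["image"].astype(int)
m=(im[...,0]>90)&(im[...,1]<50);m[:160]=0
v,u=np.nonzero(m);print(u.min(),u.max(),v.min(),v.max(),u.mean(),v.mean())
k=1/1.5625
for nm,p,z in(("top c",(397,306),.189),("c",(399,340),.151),("a?",(399,438),.151),("stayend",(397,268),.151)): print(nm,fray(c,(p[0]+.5)*k-.5,(p[1]+.5)*k-.5,z).round(4))
cr=im[205:300,225:285,::-1].astype(np.uint8);cv2.imwrite("pics/w1c.png",cv2.resize(cr,None,fx=6,fy=6,interpolation=cv2.INTER_CUBIC))
E
```

```text
244 263 178 206 253.84745762711864 192.4364406779661
top c [0.5403 0.2186 0.189 ]
c [0.5449 0.1834 0.151 ]
a? [0.5527 0.1067 0.151 ]
stayend [0.5389 0.2314 0.151 ]
```

View pics/w1c.png

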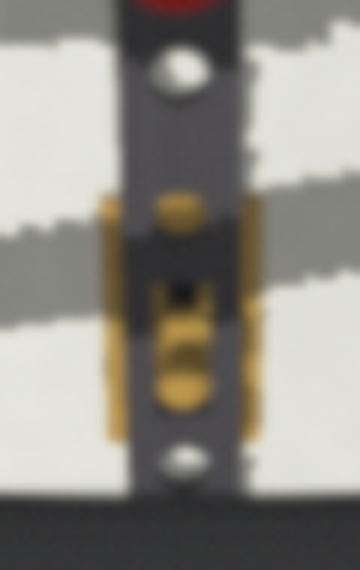

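In the tool's units: 0.025 m is 0.5, -0.0008 m is -0.016.

```bash
python3 -m inch '[0.06, 0.014, -0.016, 0.5, 0, 0.06, 0, 0, 0.5, 0, 0.06, 0, 0, 0.5, 0, 0.06, 0, 0, 0.4, 0, 0.06, 0, 0, 0.2, 0, 0.06, 0, 0, 0.15, 0, 0.06, 0, 0, 0, 0]'
python3 -m inch '[0.01, 0, 0, 0, 0, 0.01, 0, 0, 0, 0, 0.01, 0, 0, 0, 0, 0.01, 0, 0, 0, 0, 0.01, 0, 0, 0, 0, 0.01, 0, 0, 0, 0, 0.01, 0, 0, 0, 0]' 12
```

```text
t: 3.65
tool_pos: [0.5403, 0.2184, 0.1706]
orientation: [-2.102, -2.334, 0.001]
force: [1.2, 0.3, 0.5]
opening: 0.0599
gripper_force: 0.0
t: 4.35
tool_pos: [0.5407, 0.2185, 0.1713]
orientation: [2.102, 2.335, 0.0]
force: [0.1, 0.5, 1.1]
opening: 0.0193
gripper_force: 12.0
```

Gripped. Now I feel for the slot ends, pulling along tool +x (away from the pivot).

In the tool's units: 0.001 m is 0.02, 0.0005 m is 0.01.

```bash
for i in 1; do python3 -m inch '[0.01, 0.02, 0, 0, 0, 0.01, 0.01, 0, 0, 0, 0.01, 0, 0, 0, 0]'; done; python3 -m inch '[0.01, 0.02, 0, 0, 0, 0.01, 0.01, 0, 0, 0, 0.01, 0, 0, 0, 0]'
```

```text
t: 4.65
tool_pos: [0.5406, 0.2195, 0.1713]
orientation: [2.102, 2.334, -0.0]
force: [0.2, -3.7, 1.9]
opening: 0.02
gripper_force: 12.0
t: 4.95
tool_pos: [0.5404, 0.2213, 0.1712]
orientation: [2.102, 2.335, 0.0]
force: [1.2, -4.6, 2.6]
opening: 0.02
gripper_force: 12.0
```

In the tool's units: 0.001 m is 0.02, 0.0005 m is 0.01.

```bash
python3 -m inch '[0.01, 0.02, 0, 0, 0, 0.01, 0.01, 0, 0, 0, 0.01, 0, 0, 0, 0]';python3 -m inch '[0.01, 0.02, 0, 0, 0, 0.01, 0.01, 0, 0, 0, 0.01, 0, 0, 0, 0]'; python3 -m inch '[0.01, 0.02, 0, 0, 0, 0.01, 0.01, 0, 0, 0, 0.01, 0, 0, 0, 0]'
```

```text
t: 5.25
tool_pos: [0.5402, 0.2228, 0.1712]
orientation: [2.102, 2.335, 0.0]
force: [-0.3, -5.2, 2.5]
opening: 0.0196
gripper_force: 12.0
t: 5.55
tool_pos: [0.5401, 0.224, 0.1713]
orientation: [2.102, 2.334, -0.001]
force: [1.3, -6.5, 3.6]
opening: 0.0197
gripper_force: 12.0
t: 5.85
tool_pos: [0.5401, 0.2242, 0.1712]
orientation: [2.101, 2.333, -0.003]
force: [1.4, -11.7, 2.8]
opening: 0.0192
gripper_force: 12.0
```

Contact at y≈0.2241. Now the other end.

In the tool's units: -0.003 m is -0.06, -0.001 m is -0.02.

```bash
python3 -m inch '[0.01, -0.06, 0, 0, 0, 0.01, -0.06, 0, 0, 0, 0.01, -0.06, 0, 0, 0, 0.01, -0.06, 0, 0, 0, 0.01, -0.06, 0, 0, 0, 0.01, -0.02, 0, 0, 0, 0.01, -0.02, 0, 0, 0, 0.01, 0, 0, 0, 0]';python3 -m inch '[0.01, -0.02, 0, 0, 0, 0.01, -0.01, 0, 0, 0, 0.01, 0, 0, 0, 0]'; python3 -m inch '[0.01, -0.02, 0, 0, 0, 0.01, 0, 0, 0, 0]'
```

```text
t: 6.65
tool_pos: [0.5411, 0.2097, 0.1713]
orientation: [-2.1, -2.334, -0.001]
force: [-3.2, 6.3, 5.2]
opening: 0.0197
gripper_force: 12.0
t: 6.95
tool_pos: [0.5411, 0.2085, 0.1712]
orientation: [-2.1, -2.334, -0.001]
force: [-3.9, 7.6, 4.7]
opening: 0.0197
gripper_force: 12.0
t: 7.15
tool_pos: [0.5411, 0.2076, 0.1713]
orientation: [-2.099, -2.334, -0.001]
force: [-5.1, 7.2, 4.5]
opening: 0.0195
gripper_force: 12.0
```

In the tool's units: -0.0013 m is -0.026, -0.014 rad / 3.1416 = -0.0045.

```bash
python3 -m inch '[0.01, 0, -0.026, 0, -0.0045, 0.01, 0, -0.026, 0, -0.0045, 0.01, 0, 0, 0, 0]';python3 -m inch '[0.01, -0.02, -0.004, 0, 0, 0.01, 0, 0, 0, 0]'; python3 -m inch '[0.01, -0.02, -0.004, 0, 0, 0.01, 0, 0, 0, 0]'; python3 -m inch '[0.01, -0.02, -0.004, 0, 0, 0.01, 0, 0, 0, 0]'
```

```text
t: 7.45
tool_pos: [0.5393, 0.206, 0.1713]
orientation: [2.068, 2.364, 0.0]
force: [-0.7, 2.9, 3.2]
opening: 0.0197
gripper_force: 12.0
t: 7.65
tool_pos: [0.5392, 0.2052, 0.1713]
orientation: [-2.069, -2.364, -0.0]
force: [-1.1, 3.4, 3.9]
opening: 0.0202
gripper_force: 12.0
t: 7.85
tool_pos: [0.5391, 0.2042, 0.1712]
orientation: [-2.069, -2.364, -0.0]
force: [-1.2, 4.1, 4.8]
opening: 0.0195
gripper_force: 12.0
t: 8.05
tool_pos: [0.5391, 0.2032, 0.1712]
orientation: [-2.069, -2.364, -0.0]
force: [-1.1, 4.4, 4.9]
opening: 0.0196
gripper_force: 12.0
```

In the tool's units: -0.0008 m is -0.016, -0.0002 m is -0.004.

```bash
python3 -m inch '[0.01, -0.016, -0.004, 0, 0, 0.01, 0, 0, 0, 0]'; python3 -m inch '[0.01, -0.016, -0.004, 0, 0, 0.01, 0, 0, 0, 0]'; python3 -m inch '[0.01, -0.016, -0.004, 0, 0, 0.01, 0, 0, 0, 0]'; python3 -c "
from plant import sensors;s=sensors.read_state();print(s['tool_pos'],s['force'])"
```

```text
t: 8.25
tool_pos: [0.5391, 0.2029, 0.1713]
orientation: [-2.068, -2.364, -0.002]
force: [-1.4, 7.1, 3.7]
opening: 0.0197
gripper_force: 12.0
t: 8.45
tool_pos: [0.539, 0.2027, 0.1713]
orientation: [-2.068, -2.364, -0.003]
force: [-0.4, 9.3, 3.5]
opening: 0.0196
gripper_force: 12.0
t: 8.65
tool_pos: [0.5389, 0.2025, 0.1713]
orientation: [-2.067, -2.364, -0.004]
force: [0.0, 12.3, 3.1]
opening: 0.0195
gripper_force: 12.0
[0.53890053 0.20249665 0.17131397] [ 0.02238733 12.27731042  3.08000025]
```

```bash
cat > tgt.py <<'E'
from h import *
from scipy.optimize import brentq
a=-1.46606; R2=np.array([[np.cos(a),-np.sin(a)],[np.sin(a),np.cos(a)]]); K0=np.array([.5407,.2185]); kc0=np.array([.18965-.272,-.0241])
def target(d,L,lift):
    pin=np.array([.0067+d,-.0241]); t=np.arcsin(lift/.272)
    piv=lambda q:np.array([.118+.17*np.sin(q),.13-.17*np.cos(q)])
    q=brentq(lambda q:np.hypot(*(piv(q)-pin))-L*np.cos(t),0.05,1.2)
    u=(pin-piv(q));u/=np.hypot(*u); k=piv(q)+u*(.272*np.cos(t)-.0235*np.sin(t))
    w=K0+R2@(k-kc0); yaw=np.arctan2(*(R2@u)[::-1])-np.pi/2
    return q,np.array([*w,.1713+.272*np.sin(t)-.0235*(1-np.cos(t))]),yaw
E
python3 - <<'E'
from tgt import *
from plant import sensors
s=sensors.read_state()
for L,l in((.183,0),(.183,.026),(.210,.026),(.210,.018),(.210,.010),(.210,0)):
    q,w,y=target(.005,L,l);d,ty,M=tool(s,w);print(L,l,round(q,3),w.round(4),"tool",d.round(4),"turn",round(ty-y,3))
E
```

```text
0.183 0 0.468 [0.5401 0.2133 0.1713] tool [0.0106 0.0026 0.    ] turn 0.016
0.183 0.026 0.462 [0.5406 0.2107 0.1972] tool [ 0.008   0.0028 -0.0259] turn 0.018
0.21 0.026 0.643 [0.5392 0.1834 0.1972] tool [-0.0189 -0.0022 -0.0259] turn -0.057
0.21 0.018 0.647 [0.539  0.1842 0.1892] tool [-0.0181 -0.0023 -0.018 ] turn -0.059
0.21 0.01 0.649 [0.5388 0.1849 0.1813] tool [-0.0174 -0.0025 -0.01  ] turn -0.06
0.21 0 0.65 [0.5386 0.1858 0.1713] tool [-0.0165 -0.0026 -0.    ] turn -0.06
```

In the tool's units: 0.004 m is 0.08, 0.001 m is 0.02, 0.008 rad / 3.1416 = 0.0025.

```bash
python3 -m inch '[0.01, 0.08, 0.02, 0, 0.0025, 0.01, 0.08, 0.02, 0, 0.0025, 0.01, 0.08, 0.012, 0, 0, 0.01, 0, 0, 0, 0]' 15;  python3 -m inch '[0.01, -0.008, 0, -0.08, 0, 0.01, -0.008, 0, -0.08, 0, 0.01, -0.008, 0, -0.08, 0, 0.01, -0.008, 0, -0.1, 0, 0.01, -0.008, 0, -0.1, 0, 0.01, -0.008, 0, -0.1, 0, 0.01, 0, 0, 0, 0, 0.01, 0, 0, 0, 0]'; cat > go.py <<'E'
import sys
from tgt import *
from plant import sensors
s=sensors.read_state();d,L,l=map(float,sys.argv[1:4])
q,w,y=target(d,L,l);dd,ty,M=tool(s,w);print(w.round(4),"tool",dd.round(4),"turn",round(ty-y,3),"axial F",(M.T@s["force"]).round(1))
E
python3 go.py .005 .183 .026; python3 go.py .005 .210 .026
```

```text
t: 9.05
tool_pos: [0.5405, 0.2111, 0.1712]
orientation: [2.087, 2.344, -0.003]
force: [1.0, -4.3, 4.3]
opening: 0.0196
gripper_force: 15.0
t: 9.85
tool_pos: [0.5403, 0.2108, 0.1984]
orientation: [2.088, 2.348, 0.001]
force: [0.4, 0.6, -0.4]
opening: 0.0196
gripper_force: 15.0
[0.5406 0.2107 0.1972] tool [-0.0001  0.0003  0.0012] turn 0.002 axial F [0.6 0.4 0.4]
[0.5392 0.1834 0.1972] tool [-0.0272 -0.0043  0.0012] turn -0.074 axial F [0.6 0.4 0.4]
```

In the tool's units: -0.0045 m is -0.09, -0.0004 m is -0.008, -0.012 rad / 3.1416 = -0.0038.

```bash
python3 -m inch '[0.01, -0.09, -0.008, 0, -0.0038, 0.01, -0.09, -0.008, 0, -0.0038, 0.01, -0.09, -0.008, 0, -0.0038, 0.01, -0.09, -0.008, 0, -0.0038, 0.01, -0.09, -0.008, 0, -0.0038, 0.01, -0.09, -0.008, 0, -0.0038, 0.01, 0, 0, 0, 0, 0.01, 0, 0, 0, 0]'; python3 go.py .005 .210 .026
python3 - <<'E'
from h import *
from plant import read_camera
c=read_camera("scene");b=read_camera("top")
i=cv2.resize(c["image"][85:235,170:370,::-1],(800,600),interpolation=cv2.INTER_CUBIC)
cv2.imwrite("pics/s2.png",i)
E
```

```text
t: 10.65
tool_pos: [0.5418, 0.1831, 0.1981]
orientation: [2.003, 2.42, -0.0]
force: [0.7, -0.6, -1.4]
opening: 0.0192
gripper_force: 15.0
[0.5392 0.1834 0.1972] tool [ 0.0008 -0.0025  0.0009] turn -0.003 axial F [-0.7  0.6  1.4]
```

View pics/s2.png

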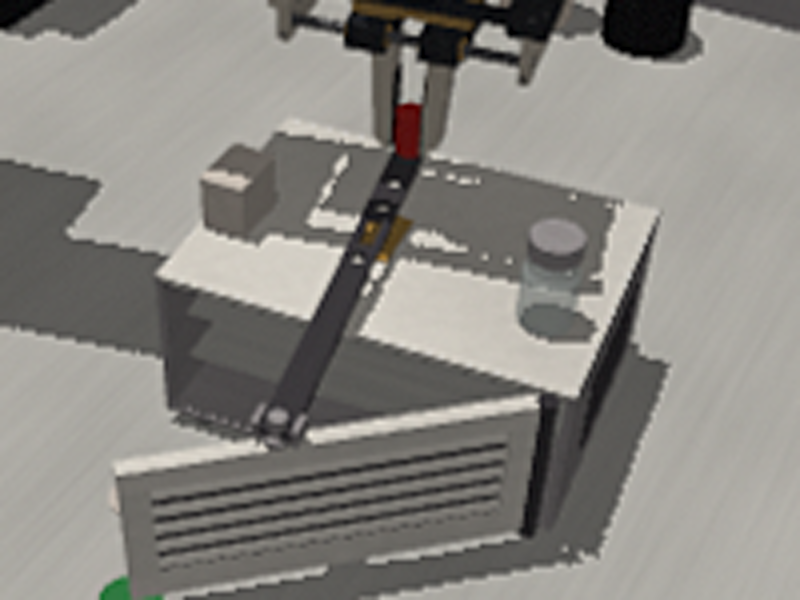

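The stay is lifted, with the knob held at (407,130), the pin plate at (385,240) below the holes, and the door edge near the green dot. Correcting, then lowering.

In the tool's units: 0.004 m is 0.08, -0.0025 m is -0.05, -0.003 rad / 3.1416 = -0.001.

```bash
python3 -m inch '[0.01, 0.016, -0.05, 0.04, -0.001, 0.01, 0.008, 0, 0.08, 0, 0.01, 0.008, 0, 0.08, 0, 0.01, 0, 0, 0, 0, 0.01, 0, 0, 0, 0]'; python3 go.py .005 .210 .0165
```

```text
t: 11.25
tool_pos: [0.5389, 0.1848, 0.188]
orientation: [-1.998, -2.424, 0.0]
force: [0.1, 0.4, -0.1]
opening: 0.0196
gripper_force: 15.0
[0.5389 0.1843 0.1878] tool [-0.0005 -0.      0.0002] turn -0.001 axial F [0.3 0.2 0.1]
```

In the tool's units: 0.001 m is 0.02, -0.0004 m is -0.008.

```bash
python3 -m inch '[0.01, -0.008, 0, 0.02, 0, 0.01, 0, 0, 0.02, 0, 0.01, 0, 0, 0, 0]';python3 -m inch '[0.01, 0, 0, 0.02, 0, 0.01, 0, 0, 0.02, 0, 0.01, 0, 0, 0, 0]'; python3 go.py .005 .210 .0125
```

```text
t: 11.55
tool_pos: [0.5391, 0.1842, 0.1861]
orientation: [-1.998, -2.424, 0.0]
force: [-0.8, 0.9, -0.4]
opening: 0.0192
gripper_force: 15.0
t: 11.85
tool_pos: [0.539, 0.1842, 0.1839]
orientation: [-1.998, -2.424, 0.0]
force: [0.4, 0.8, 1.6]
opening: 0.0197
gripper_force: 15.0
[0.5388 0.1847 0.1838] tool [ 0.0005 -0.      0.0001] turn -0.002 axial F [ 0.7  0.6 -1.6]
```

In the tool's units: 0.001 m is 0.02, 0.0003 m is 0.006.

```bash
python3 -m inch '[0.01, 0.006, 0, 0.02, 0, 0.01, 0, 0, 0.02, 0, 0.01, 0, 0, 0, 0]';python3 -m inch '[0.01, 0.004, 0, 0.02, 0, 0.01, 0, 0, 0.02, 0, 0.01, 0, 0, 0, 0]'; python3 go.py .005 .210 .0085
```

```text
t: 12.15
tool_pos: [0.5389, 0.1845, 0.1819]
orientation: [-1.998, -2.424, 0.0]
force: [0.2, 0.1, 0.1]
opening: 0.0197
gripper_force: 15.0
t: 12.45
tool_pos: [0.5388, 0.1847, 0.1799]
orientation: [-1.998, -2.424, 0.0]
force: [-0.0, -0.2, -0.1]
opening: 0.0196
gripper_force: 15.0
[0.5387 0.1851 0.1798] tool [ 0.0004 -0.      0.0001] turn -0.002 axial F [-0.2 -0.   0.1]
```

Free of force and already below the pin's top. On down.

In the tool's units: 0.001 m is 0.02, 0.0004 m is 0.008.

```bash
python3 -m inch '[0.01, 0.008, 0, 0.02, 0, 0.01, 0.004, 0, 0.02, 0, 0.01, 0.002, 0, 0.02, 0, 0.01, 0, 0, 0.02, 0, 0.01, 0, 0, 0, 0]';python3 -m inch '[0.01, 0.004, 0, 0.02, 0, 0.01, 0.002, 0, 0.02, 0, 0.01, 0.002, 0, 0.02, 0, 0.01, 0, 0, 0.02, 0, 0.01, 0, 0, 0, 0, 0.01, 0, 0, 0, 0]'; python3 go.py .005 .210 0
```

```text
t: 12.95
tool_pos: [0.5387, 0.1854, 0.1759]
orientation: [-1.998, -2.424, 0.0]
force: [0.5, -0.9, -1.2]
opening: 0.0201
gripper_force: 15.0
t: 13.55
tool_pos: [0.5387, 0.1859, 0.1721]
orientation: [-1.998, -2.424, -0.0]
force: [-0.5, -1.0, 0.2]
opening: 0.0195
gripper_force: 15.0
[0.5386 0.1858 0.1713] tool [-0.     -0.0002  0.0008] turn -0.002 axial F [-0.8 -0.7 -0.2]
```

In the tool's units: -0.04 m is -0.8, -0.03 m is -0.6.

```bash
python3 -m inch '[0.01, 0, 0, 0.016, 0, 0.01, 0, 0, 0, 0, 0.05, 0, 0, 0, 0, 0.05, 0, 0, 0, 0, 0.05, 0, 0, 0, 0, 0.05, 0, 0, 0, 0, 0.05, 0, 0, -0.2, 0, 0.05, 0, 0, -0.4, 0, 0.05, 0, 0, -0.6, 0, 0.05, 0, 0, -0.8, 0, 0.05, 0, 0, 0, 0, 0.05, 0, 0, 0, 0]'; python3 - <<'E'
from h import *
from plant import read_camera
c=read_camera("scene");w=read_camera("wrist");t=read_camera("top");np.savez("t3.npz",**t)
a=cv2.resize(c["image"][85:235,170:370,::-1],(800,600),interpolation=cv2.INTER_CUBIC)
b=cv2.resize(w["image"][160:310,155:355,::-1],(800,600),interpolation=cv2.INTER_CUBIC)
cv2.imwrite("pics/s3.png",a);cv2.imwrite("pics/w3.png",b)
E
```

```text
t: 14.75
tool_pos: [0.5397, 0.186, 0.2735]
orientation: [1.997, 2.422, 0.005]
force: [0.3, 0.0, -0.3]
opening: 0.0502
gripper_force: 0.0
```

View pics/s3.png

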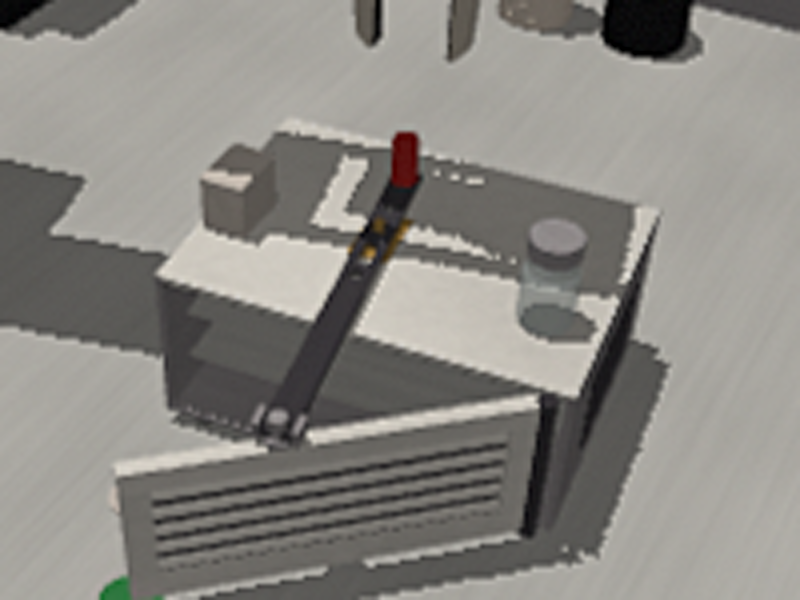

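View pics/w3.png

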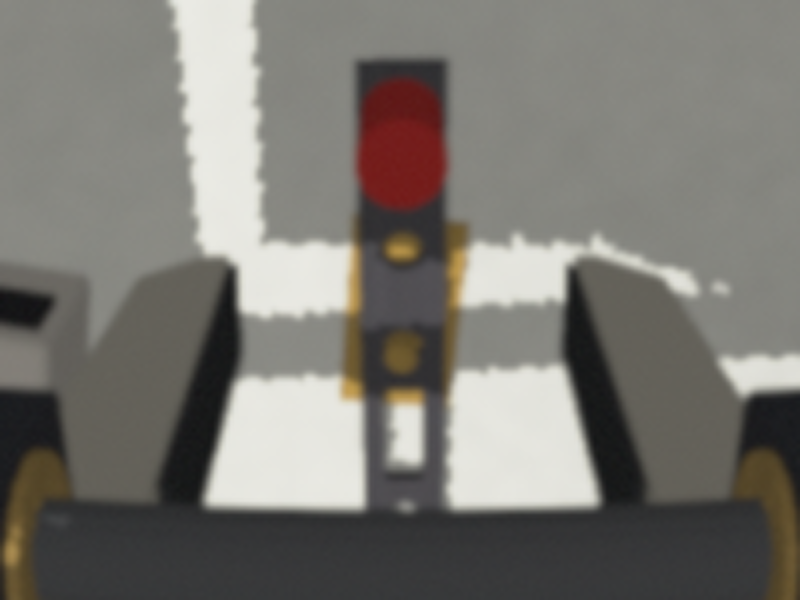

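The wrist view shows the brass pin filling hole_b at (402,352). The scene view shows the stay lying level, released, with the door edge by the green dot at (130,590). The shaker and timer are untouched.

```bash
python3 -m inch '[0.05, 0, 0, 0, 0, 0.05, 0, 0, 0, 0, 0.05, 0, 0, 0, 0]'; python3 -c "
from plant import robot;print(robot.close_job())"
```

```text
t: 15.2
tool_pos: [0.5385, 0.1857, 0.2706]
orientation: [-1.998, -2.424, 0.001]
force: [0.8, 0.7, -0.0]
opening: 0.0503
gripper_force: 0.0
the job is handed in; nothing more can be done
None
```

I dropped hole_b over the pin with the stay fully down and released, the door edge about 8 mm from the green dot's centre by my model, and handed the job in at 15.2 s; the judge's result was not shown.

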